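# Free the tray lift's pawl with the release rod

## Robot

A 6-joint arm with a two-finger parallel gripper is mounted at the origin on the work surface. World frame = base frame: x ahead of the robot, y to its left, z up, the work surface at z = 0. Lengths are in m, angles in degrees, forces in N, time in s.
With the tool pointing down it reaches from about 0.25 to 0.8 m from the base axis. Payload 3.9 kg.
Tool frame: the origin (TCP) lies on the centre line of the jaws, within the pads' length; the fingertips stand 11 mm ahead of it and the grasp point (between the pads) lies 8 mm behind it (bot.tip_extent is the distance from the TCP to the fingertips, in m); z points along the fingers, y is the direction in which the jaws open and shut (so a half turn about z gives the same grasp; the last joint's range is limited). The gripper opens to 85 mm and grips with 20 to 120 N. Pads are 22 mm wide; open, the fingers measure 114 mm over their backs; the gripper's body (76 mm by 85 mm) begins 54 mm behind the grasp point. The pads swing forward as they close: fully open they stand 13 mm farther back than shut.
Start: joints at [75.287, 14.897, -7.913, 67.191, 0, 90], TCP at [0.133, 0.508, 0.242] pointing down, gripper open.
Joint ranges: [-159.42, 159.42], [-47.68, 98.78], [-73.54, 78.23], [-108.79, 121.32], [-90, 84.71], [-180, 180]. Speed limits (degrees/s): [147.25, 147.25, 180, 180, 180, 180].

## Interface

Orientations are given as a 3x3 rotation matrix whose columns are the frame's x, y, z axes.
In Python, from cell import bot gives the robot as it stands.
- The arm moves only by the tool arm_command, never from a script. Its argument "steps" is a list of rows, each a list of 4 numbers: the shift along the tool's x, y, z in m, then the turn about the tool's z in degrees. In form: [[dx, dy, dz, turn], ...]. A call has 1 to 12 rows; each row shifts and turns the commanded pose from where the row before left it, along the tool's axes as they then stand; what a row does not reach is not made up. A row lasts 1/12 s, in which the tool goes at most 41.7 mm and 7.16 degrees, less where a joint would pass 70% of its speed; a pose out of reach is approached as far as the arm can. A call is refused whole if a number of a shift passes 0.0417 or a number of a turn 7.16, either way. A call with a gripper value outside its range is refused whole. "claw" is the opening, from -1 (shut) to 1 (fully open), set as the call begins (left out, the last holds). The fingers move at their own pace and stop on an object; the grip force is fixed at half the most. Time passes only in rows, so rows that do not move let the fingers close. It gives the time, the measured TCP pose, the force and the opening at its end, in the units of the state.
- bot.get_obs(): the state, without advancing time (a new reading comes with each control period).
- bot.get_image(name): name is "side" or "top"; returns a dict with "pixels" (480x640x3 uint8, blue, green, red), "z_map" (480x640 float32, m along the optical axis (not along the pixel's ray), 0 where there is no reading), "vfov" (degrees; the focal length in pixels is half the picture's height over the tangent of half this angle, whatever the lens; pixels are square), "cx", "cy" (the principal point, pixels), "R" (3x3) and "t" (3): a world point X has camera coordinates R X + t. Camera axes: x right, y down, z forward; pixel columns grow to the right and rows downward; lengths in m; the calibration is good to about 2 mm. A picture is of the moment at which its call begins.
- bot.finish_job(): hands the job in, once; it reports no verdict.
The state is a dict: "time_s": time; "joints": joint angles; "qvel": joint speeds; "joint_efforts": joint torques, N m; "eef_pos": TCP position; "orientation": TCP orientation; "ft_force": force on the tool from outside, world axes, zero at the start; "ft_torque": the same for the moment, N m; "width": opening from 0.0 (shut) to 1.0 (fully open).
Only numpy, scipy, OpenCV 4.12 (cv2) and the standard library are available. Lean on these libraries where they do the work, as an engineer would, in place of code of your own. Each camera call takes 0.05 s, during which the arm holds its last target.

## Task

Take the release rod from its wooden rest, slip its steel end under the red pawl finger of the tray lift and raise the pawl off the ratchet wheel, holding it off without forcing it until the tray has sunk all the way down with its bowl. Then take the rod out and lay it back on its rest. Touch the lift with the rod only, never with the hand, and leave the other things on the counter alone.

Things in the scene. Friction and masses are not known exactly. Their poses are not given: they have to be found in the camera images.
- lift: Tray lift, a fixed stand: base 12 mm thick, column 36 x 40 mm, 209 mm high; origin on the counter under it. Tray on the +y side. On the -y side a ratchet wheel (72 mm across, axle along x, centre y -70, z 100 mm) under the red pawl, hinged at y -16; its finger lifts. A grey plate hides the wheel (x -27 to -21, y -110 to -10, up to z 150): pass the rod beside it, towards +x, under the finger.
- pawl_finger (a point): Nominal middle of the underside of the red pawl finger, 140 mm up (does not move with the pawl). The finger plate is clamped up to 8 mm higher or lower than nominal: feel for its real height. It is 34 mm along the lift's x and 8 mm thick; a lip hangs 6 mm below it, 21 to 26 mm out on the -y side; the grey plate begins 14 mm away on the +y side. Free below.
- tray (a joint): Tray travel in m: 0 = held at the top, 0.103 = fully down. Lifting the pawl finger takes 1 to 2 N at first, 3 to 4.5 N until the pawl clears the teeth (12 mm up), 3 N at its firm stop (14 mm up); more than that is on the stop, and over 8 N bends the finger. With the pawl held at the stop the damped tray sinks in 2 to 5 s; let go, the pawl springs back and catches the next tooth.
- tray_mid (a point): Middle of the tray's floor, top face (moves with the tray). The aluminium tray is 150 x 200 mm with a low edge 10 mm high; its floor is 135 mm above the counter at the start.
- rod: Release rod: black square handle 14 x 14 mm and 115 mm long, with a round steel shaft 9 mm in diameter and 85 mm long out of its +x end. Mass 100 g. Origin at the middle of the handle, on its axis; x along the rod towards the steel end.
- rod_tip (a point): End of the steel shaft, on the rod's axis, 142.5 mm from the rod's origin.
- rest: Wooden rest for the rod, fixed: base 125 x 50 mm and 6 mm thick, two cross supports 10 mm thick at x -48 and +48 mm, their tops 32 mm above the counter, each with two 10 mm high cheeks 26 mm apart that keep the handle in. Between the supports the handle is free for the fingers. Origin on the counter; x along the rod.
- rest_seat (a point): Where the rod's origin lies when it rests: 39 mm above the counter over the rest's origin.
- bowl_tray: White dipping bowl standing on the tray, 80 mm across and 34 mm high. Origin under its middle.
- bowl_blue: Blue dipping bowl on the counter, 84 mm across and 36 mm high. Leave alone.
- spice_jar: Amber jar, 52 mm across and 75 mm high. Leave alone.
- tongs: Steel tongs lying on the counter, 240 mm long and about 34 mm wide. Leave alone.
- bottle: Small green glass bottle, 48 mm across and 130 mm high, on the steel rack. Leave alone.
There are look-alikes about, which are no part of the job. What is meant by the rod is not purple, and is the smaller of those in its own colour.

How it is judged (in metres and radians):
On the way, in this order (a step that is already met when the one before it is completed fails the run):
1. the pawl is freed by the rod: the tray has sunk past one tooth (value of joint tray above 0.015 m and contact force between rod and lift above 0.7 N), for 0.1 s.
2. the tray is fully down with the rod still holding the pawl off (value of joint tray above 0.1 m and contact force between rod and lift above 0.7 N), for 0.1 s.
At the end, for the whole second after the job is handed in: The tray is fully down (joint over 0.100 m) with its bowl upright on it, and the rod lies still and let go on its rest: within 25 mm of the seat sideways or lengthwise, 6 mm in height and 0.15 rad in direction (value of joint tray above 0.1 m and horizontal distance between rod and rest_seat below 0.025 m and z of rod in the frame of rest_seat between -0.006 and 0.006 m and angle between the x axis of rod and the x axis of rest, either way round below 0.15 rad and linear speed of each of rod, bowl_tray below 0.02 m/s and angle between bowl_tray's own z axis and vertical below 0.1 rad and z of bowl_tray in the frame of tray_mid between -0.006 and 0.006 m); the robot touches nothing.
It fails at once if the rod forces the lift or its pawl with more than 8 N (contact force between rod and lift above 8 N).
It fails at once if the hand or arm touches the lift (contact force between any of the fingers, the arm and lift above 0.5 N).
It fails at once if the bowl on the tray is tipped (angle between bowl_tray's own z axis and vertical above 0.3 rad).
It fails at once if another thing on the counter is shifted by more than 20 mm (distance of any of bowl_blue, spice_jar, tongs, bottle from where it was at the start of the episode above 0.02 m).
It also fails if it takes over 72 s, if anything falls off the work surface, if the arm or the gripper's body presses on something with over 40 N, if the wrist force passes 120 N, or if a joint passes its speed limit or range.

## Working session

There is one attempt and no reset: what is moved stays moved. The work goes in short steps, Python scripts to look and compute and a tool call to move; the robot and the scene stay as the last step left them, time stands still between calls to the robot, and variables do not carry over. Pictures are saved under pics/ and viewed, and the job is handed in when it is done.

Besides the shell and the picture viewer there is one more tool, called after "Request:" in YAML: its name, and indented under it one key for each argument. arm_command: Moves the arm, as the interface text tells. Its arguments: {"type":"object","properties":{"steps":{"type":"array"},"claw":{"type":"number"}},"required":["steps"]}

```bash
ls; mkdir -p pics; cat > h.py <<'E'
import numpy as np, cv2
from cell import bot
def grab(n,tag):
    im=bot.get_image(n); cv2.imwrite(f'pics/{tag}.png',im['pixels']); np.savez(f'{tag}.npz',**{k:np.asarray(v) for k,v in im.items()}); return im
def load(tag): return dict(np.load(f'{tag}.npz'))
def K(im):
    f=240/np.tan(np.radians(float(im['vfov']))/2); return f,float(im['cx']),float(im['cy'])
def pts(im):
    f,cx,cy=K(im); v,u=np.mgrid[:480,:640]; z=im['z_map']
    c=np.stack([(u-cx)/f*z,(v-cy)/f*z,z],-1); return (c-im['t'])@im['R']
def ray(im,u,v,h):
    f,cx,cy=K(im); d=im['R'].T@np.array([(u-cx)/f,(v-cy)/f,1]); o=-im['R'].T@im['t']; return o+d*(h-o[2])/d[2]
def proj(im,X):
    f,cx,cy=K(im); c=im['R']@np.array(X)+im['t']; return f*c[0]/c[2]+cx,f*c[1]/c[2]+cy
E
python3 - <<'E'
from h import *
for n in('side','top'):
    im=grab(n,n+'0'); print(n,im['vfov'],im['cx'],im['cy'],-im['R'].T@im['t'],im['R'][2])
o=bot.get_obs(); print(o); print(bot.tip_extent)
E
```

```text
pics
side 49.7095288516361 311.07222673859445 241.3575953682775 [ 0.00248291 -0.96902904  0.94826899] [ 0.35944959  0.69751067 -0.61989907]
top 48.12272766525349 316.76873197384083 237.01039412090648 [ 0.31469691 -0.01860418  1.40939761] [ 0.12982332  0.01683046 -0.99139429]
{'time_s': 0.1, 'joints': array([ 7.52876701e+01,  1.49342678e+01, -7.97662159e+00,  6.71917804e+01,
       -1.06732412e-03,  9.00005418e+01]), 'qvel': array([-0.04968005, -0.09989302,  0.13851755,  0.01790951, -0.01454294,
        0.02175189]), 'joint_efforts': array([-1.15457518e-03, -4.06507516e+01,  2.54527634e+01,  1.01431872e-02,
       -1.22014972e-04,  4.27061863e-06]), 'eef_pos': array([0.13318843, 0.50721666, 0.24153863]), 'orientation': array([[-9.67210729e-01,  2.53974831e-01, -4.37070912e-04],
       [ 2.53975206e-01,  9.67209168e-01, -1.73790539e-03],
       [-1.86452341e-05, -1.79192591e-03, -9.99998394e-01]]), 'ft_force': array([-0.26834371,  0.11548361, -0.28500499]), 'ft_torque': array([-0.01119728,  0.02163302,  0.00143978]), 'width': 0.9994623247850717}
0.011
```

View pics/side0.png

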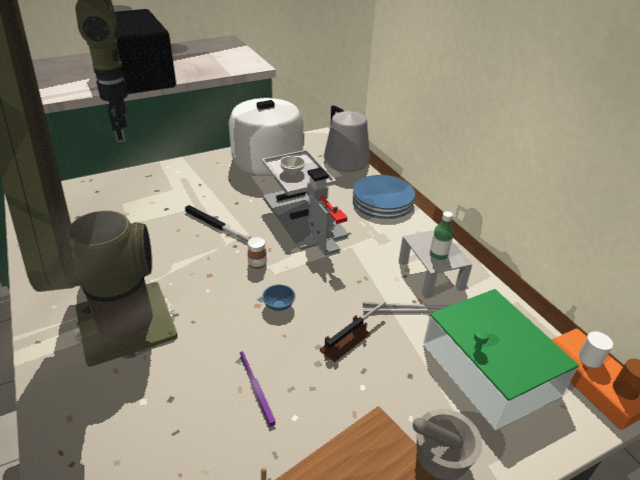

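View pics/top0.png

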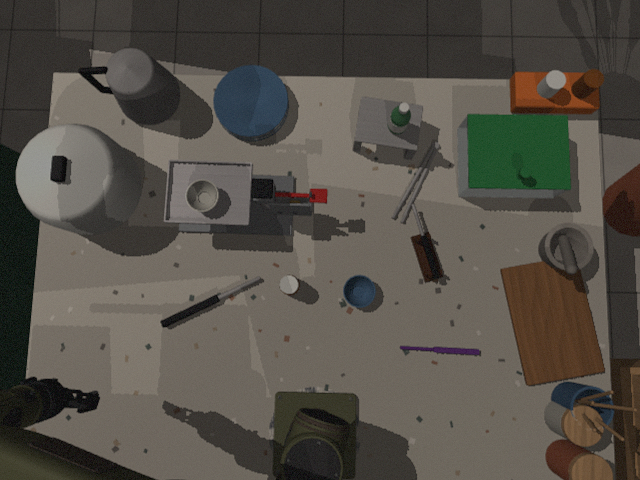

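The top view shows the lift with its tray at about (205,195) and the red finger at (318,196). The rod is on its brown rest at about (425,255), the larger black look-alike at (210,300), and the purple one at (440,350). I'll measure these next.

```bash
python3 - <<'E'
from h import *
t=load('top0'); s=load('side0')
a=cv2.resize(t['pixels'][150:300,240:460],None,fx=3.6,fy=3.6,interpolation=cv2.INTER_CUBIC); cv2.imwrite('pics/tz.png',cv2.convertScaleAbs(a,alpha=1.6))
a=cv2.resize(s['pixels'][160:370,250:410],None,fx=2.8,fy=2.8,interpolation=cv2.INTER_CUBIC); cv2.imwrite('pics/sz.png',cv2.convertScaleAbs(a,alpha=1.3))
for n,im in(('top',t),('side',s)):
    P=pts(im); hsv=cv2.cvtColor(im['pixels'],cv2.COLOR_BGR2HSV)
    red=((hsv[...,0]<5)|(hsv[...,0]>175))&(hsv[...,1]>190)&(hsv[...,2]>90)
    c,l,st,ce=cv2.connectedComponentsWithStats(red.astype(np.uint8))
    for i in range(1,c):
        if st[i,4]>25:
            q=P[l==i]; print(n,st[i],np.median(q,0),np.percentile(q,[3,97],axis=0).round(4).tolist())
P=pts(t)
# heights near the rest
for v in range(205,290,4): print(v,[int(round(1000*P[v,u,2])) for u in range(404,448,3)])
E
```

```text
top [310 189  17  14 132] [ 5.80961936e-01 -5.59852219e-04  1.49634990e-01] [[0.5661, -0.017, 0.1448], [0.5957, 0.0186, 0.1543]]
top [291 194  18   3  47] [0.5807156  0.04283399 0.14706529] [[0.5774, 0.0261, 0.1434], [0.5836, 0.0658, 0.1516]]
side [321 196  11  15  33] [0.58058469 0.07446502 0.14660234] [[0.5781, 0.0387, 0.1401], [0.5856, 0.1012, 0.1499]]
side [332 210  15  13  64] [ 0.5787354  -0.0142512   0.14981338] [[0.5651, -0.0213, 0.143], [0.5954, 0.0183, 0.1537]]
205 [-1, 4, 0, 43, 1, 0, -2, 0, -2, -1, 2, -2, 3, -3, 5]
209 [-1, 7, 3, 45, 1, 1, 5, 2, 2, 4, -1, 3, -2, 0, -1]
213 [8, 6, -7, 1, 44, 1, -1, 1, -3, 4, 0, -3, -3, -2, 2]
217 [10, -2, -2, 0, 44, -4, -5, -1, 2, -3, -4, -3, -4, -9, 1]
221 [-1, -3, -1, -2, 38, 42, 1, 0, 0, 1, 5, -1, 1, 1, 2]
225 [-2, -2, 1, -2, 3, 39, 1, 1, 2, -2, -1, -1, -2, -1, 0]
229 [-3, 2, 4, -1, 1, 48, 4, -5, 3, -5, -1, -1, -2, -5, -2]
233 [-2, 1, 0, -4, -1, -3, 43, 2, 13, 1, 4, -5, 4, -3, 4]
237 [1, -1, -4, 6, 6, 9, 49, 46, 36, -4, 7, -2, 1, 1, 2]
241 [1, 2, 2, 4, 30, 30, 45, 45, 3, -2, -6, -2, 2, -7, -2]
245 [3, -8, 1, 2, 5, 2, 6, 50, 48, 0, 2, -4, -4, 0, -5]
249 [1, 0, 0, -1, 10, 12, 6, 46, 42, 4, 1, 0, 5, 1, 0]
253 [0, -3, 3, 1, 8, 1, 5, 37, 41, 42, 4, -2, 0, -1, 1]
257 [2, 0, 1409, -1, 4, 12, 7, 8, 49, 46, 2, 4, -3, 3, -3]
261 [-1, 1, 2, -2, 5, 5, 2, 3, 45, 44, 6, -1, -4, -2, 0]
265 [0, 1, 3, 0, -2, 0, 8, 3, 5, 47, 41, 1, 2, 4, -5]
269 [-1, 0, 1, -2, -6, -2, 10, 6, 1, 44, 48, 1, 4, 2, -2]
273 [1, -1, -3, 6, 1, 6, 5, 4, 0, 32, 45, 50, 41, -1, -10]
277 [0, 2, 1, 0, -3, -2, -1, 7, 35, 4, 49, 48, 1, 2, 0]
281 [-8, -8, 4, 3, -1, -1, 6, 4, 2, 1, -4, -3, 2, 0, -3]
285 [0, -6, 2, 2, -1, 4, -4, 3, 1, -1, -1, -6, -4, 0, -4]
289 [4, 1, -7, 0, 3, -4, -3, -2, 1, 0, 1, 2, 1, -4, -1]
```

View pics/tz.png

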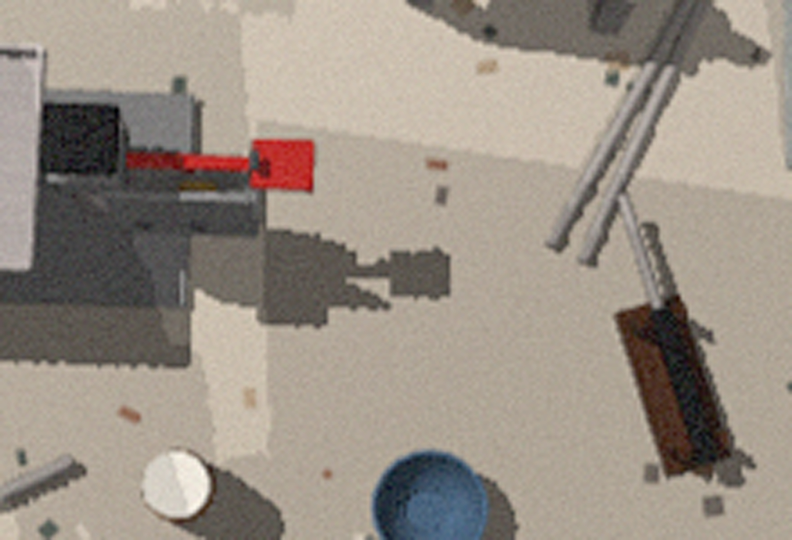

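View pics/sz.png

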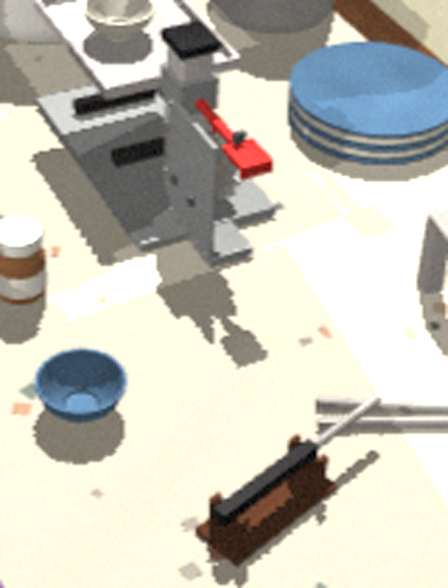

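```bash
python3 - <<'E'
from h import *
t=load('top0'); s=load('side0')
def rect(im,m,h,name):
    n,l,st,ce=cv2.connectedComponentsWithStats(m.astype(np.uint8))
    i=1+np.argmax(st[1:,4]); v,u=np.nonzero(l==i)
    Q=np.array([ray(im,a,b,h)[:2] for a,b in zip(u,v)],np.float32)
    r=cv2.minAreaRect(Q); P=pts(im)[v,u]
    print(name,st[i],'rect',r,'mean',Q.mean(0),'z',np.median(P[:,2])); return Q
def roi(m,x0,x1,y0,y1):
    k=np.zeros_like(m); k[y0:y1,x0:x1]=m[y0:y1,x0:x1]; return k
for n,im,R1,R2 in(('top',t,(405,445,225,285),(309,330,185,206)),('side',s,(318,375,310,362),(331,350,205,226))):
    px=im['pixels']; hsv=cv2.cvtColor(px,cv2.COLOR_BGR2HSV); P=pts(im)
    blk=(px.max(2)<45)&(P[...,2]>.036)&(P[...,2]<.06)
    Q=rect(im,roi(blk,*R1),.046,n+' handle')
    d=cv2.fitLine(Q,cv2.DIST_HUBER,0,.01,.01).ravel(); print('line',d,np.degrees(np.arctan2(d[1],d[0])))
    red=((hsv[...,0]<6)|(hsv[...,0]>174))&(hsv[...,1]>170)&(hsv[...,2]>70)
    rect(im,roi(red,*R2),.150,n+' finger')
# elevated rod points (shaft+handle), from z_map
for n,im,b in(('top',t,(405,445,195,285)),('side',s,(318,390,300,362))):
    P=pts(im)[b[2]:b[3],b[0]:b[1]].reshape(-1,3); P=P[(P[:,2]>.036)&(P[:,2]<.055)]
    d=cv2.fitLine(P[:,:2].astype(np.float32),cv2.DIST_HUBER,0,.002,.001).ravel(); a=(P[:,:2]-d[2:])@d[:2]
    print(n,'axis',d,np.degrees(np.arctan2(d[1],d[0])),'ext',d[2:]+a.min()*d[:2],d[2:]+a.max()*d[:2],np.median(P[:,2]))
# lift column cap & tray edges for yaw
P=pts(t); 
m=(P[...,2]>.13)&(P[...,2]<.15); m[:,:160]=0; m[:,260:]=0; m[:150]=0; m[240:]=0
v,u=np.nonzero(m); Q=np.array([ray(t,a,b,.145)[:2] for a,b in zip(u,v)],np.float32); print('tray',cv2.minAreaRect(Q))
m=(P[...,2]>.195)&(P[...,2]<.23); m[:,:240]=0; m[:,290:]=0; m[:150]=0; m[240:]=0
v,u=np.nonzero(m); Q=np.array([ray(t,a,b,.209)[:2] for a,b in zip(u,v)],np.float32); print('col',cv2.minAreaRect(Q),Q.mean(0))
E
```

```text
top handle [420 235  19  45 278] rect ((0.4470454752445221, -0.2775464653968811), (0.11395154893398285, 0.02574874274432659), 17.228654861450195) mean [ 0.44637126 -0.28244174] z 0.04505059975263717
line [ 0.9590238   0.2833257   0.4463711  -0.28244177] 16.458794
top finger [310 189  17  14 197] rect ((0.579637348651886, 0.0020722560584545135), (0.03161907196044922, 0.03820004686713219), 1.1085026264190674) mean [5.805280e-01 8.048085e-05] z 0.14967539831704965
side handle [326 320  37  28 128] rect ((0.4480345845222473, -0.2920524477958679), (0.11519113928079605, 0.01504843682050705), 14.187108993530273) mean [ 0.44396108 -0.2938664 ] z 0.04301464048804819
line [ 0.954323    0.2987769   0.44366562 -0.29427838] 17.384155
side finger [331 206  16  17 141] rect ((0.5806901454925537, 0.008923077955842018), (0.07414214313030243, 0.03397638723254204), 85.03968048095703) mean [ 0.57936394 -0.00081234] z 0.1503750904981375
top axis [ 0.9528263  0.3035161  0.473636  -0.2745002] 17.66891 ext [ 0.39427586 -0.2997798 ] [ 0.58384126 -0.23939508] 0.04422388939355906
side axis [ 0.95089525  0.3095128   0.4844367  -0.27515686] 18.02987 ext [ 0.39571486 -0.30403547] [ 0.59043757 -0.24065397] 0.04401355897200063
tray ((0.5830671787261963, 0.2564724385738373), (0.2273721992969513, 0.15580758452415466), 89.13823699951172)
col ((0.5810157656669617, 0.13052792847156525), (0.04428653419017792, 0.04863373935222626), 1.1225826740264893) [0.58098924 0.13058048]
```

```bash
cat >> h.py <<'E'
def need(x,y,z,yaw,q=1):
    o=bot.get_obs(); R=np.array(o['orientation']); p=np.array(o['eef_pos'])
    d=np.array([x,y,z])-p; cur=np.degrees(np.arctan2(R[1,0],R[0,0])); turn=-((yaw-cur+180)%360-180)
    a=np.radians(yaw); Rt=np.array([[np.cos(a),np.sin(a),0],[np.sin(a),-np.cos(a),0],[0,0,-1]])
    print('t',o['time_s'],'p',p.round(4),'yaw',round(cur,2),'turn',round(turn,2),'shift after turn',(Rt.T@d).round(4),'now axes',(R.T@d).round(4),'F',np.round(o['ft_force'],2),'w',round(o['width'],3),'j',np.round(o['joints'],1))
E
python3 -c "
from h import *
need(.4736,-.2764,.24,197.7)"
```

```text
t 0.1 p [0.1332 0.5072 0.2415] yaw 165.29 turn -32.41 shift after turn [-0.0861 -0.85    0.0015] now axes [-0.5283 -0.6715  0.0028] F [-0.27  0.12 -0.29] w 0.999 j [75.3 14.9 -8.  67.2 -0.  90. ]
```

Request:
arm_command:
  steps:
    - [0,0,0,-6.5]
    - [0,0,0,-6.5]
    - [0,0,0,-6.5]
    - [0,0,0,-6.5]
    - [0,0,0,-6.4]
    - [-0.0035,-0.035,0,0]
    - [-0.0035,-0.035,0,0]
    - [-0.0035,-0.035,0,0]
    - [-0.0035,-0.035,0,0]
    - [-0.0035,-0.035,0,0]
    - [-0.0035,-0.035,0,0]
  claw: 1

```text
time_s: 1.02
eef_pos: [0.2171, 0.3122, 0.2419]
orientation: [[-0.952, -0.305, -0.0], [-0.305, 0.952, -0.001], [0.0, -0.001, -1.0]]
ft_force: [1.5, -0.3, 0.1]
width: 1.003
```

```bash
python3 -c "
from h import *
need(.4736,-.2764,.24,197.7)"
```

```text
t 1.0167 p [0.2171 0.3122 0.2419] yaw -162.27 turn 0.03 shift after turn [-0.0653 -0.6387  0.0019] now axes [-0.065  -0.6388  0.0023] F [ 1.54 -0.27  0.13] w 1.003 j [ 55.2   0.7 -25.1  64.3  -0.   37.5]
```

Request:
arm_command:
  steps:
    - [-0.0035,-0.035,0,0]
    - [-0.0035,-0.035,0,0]
    - [-0.0035,-0.035,0,0]
    - [-0.0035,-0.035,0,0]
    - [-0.0035,-0.035,0,0]
    - [-0.0035,-0.035,0,0]
    - [-0.0035,-0.035,0,0]
    - [-0.0035,-0.035,0,0]
    - [-0.0035,-0.035,0,0]
    - [-0.0035,-0.035,0,0]
    - [-0.0035,-0.035,0,0]
    - [-0.0035,-0.035,0,0]

```text
time_s: 2.02
eef_pos: [0.3847, -0.0751, 0.2421]
orientation: [[-0.953, -0.303, -0.0], [-0.303, 0.953, 0.0], [0.0, 0.0, -1.0]]
ft_force: [0.8, 0.9, -0.6]
width: 0.999
```

Request:
arm_command:
  steps:
    - [-0.004,-0.035,0,0]
    - [-0.004,-0.035,0,0]
    - [-0.004,-0.035,0,0]
    - [-0.004,-0.03,0,0]
    - [-0.003,-0.02,0,0]
    - [0,0,0,0]
    - [0,0,0,0]

```text
time_s: 2.6
eef_pos: [0.4498, -0.2159, 0.2415]
orientation: [[-0.953, -0.302, -0.001], [-0.302, 0.953, 0.001], [0.001, 0.001, -1.0]]
ft_force: [-0.4, 1.1, -0.3]
width: 0.998
```

```bash
python3 -c "
from h import *
need(.4736,-.2764,.12,197.7)"
```

```text
t 2.6 p [ 0.4498 -0.2159  0.2415] yaw -162.41 turn -0.11 shift after turn [-0.0043 -0.0649  0.1215] now axes [-0.0045 -0.065   0.1214] F [-0.44  1.05 -0.26] w 0.998 j [-25.6  12.4 -11.4  66.3   0.  -43.2]
```

Request:
arm_command:
  steps:
    - [-0.002,-0.0325,0,0]
    - [-0.0025,-0.0325,0,0]
    - [0,0,0.03,0]
    - [0,0,0.03,0]
    - [0,0,0.03,0]
    - [0,0,0.03,0]
    - [0,0,0,0]

```text
time_s: 3.18
eef_pos: [0.4692, -0.272, 0.1168]
orientation: [[-0.952, -0.305, -0.01], [-0.305, 0.952, 0.006], [0.008, 0.009, -1.0]]
ft_force: [-1.2, 0.3, -0.1]
width: 1.0
```

```bash
python3 -c "
from h import *
need(.4736,-.2764,.031,197.7)
a=grab('side','side1')['pixels'];b=grab('top','top1')['pixels']
cv2.imwrite('pics/m1.png',np.hstack([cv2.resize(a[200:400,250:450],None,fx=2,fy=2),cv2.resize(b[160:360,340:540],None,fx=2,fy=2)]))
"
```

```text
t 3.1833 p [ 0.4692 -0.272   0.1168] yaw -162.25 turn 0.05 shift after turn [-0.0029 -0.0056  0.0858] now axes [-0.0036 -0.0064  0.0857] F [-1.15  0.34 -0.08] w 1.0 j [-30.1  21.8 -17.5  51.4   0.  -47.9]
```

View pics/m1.png

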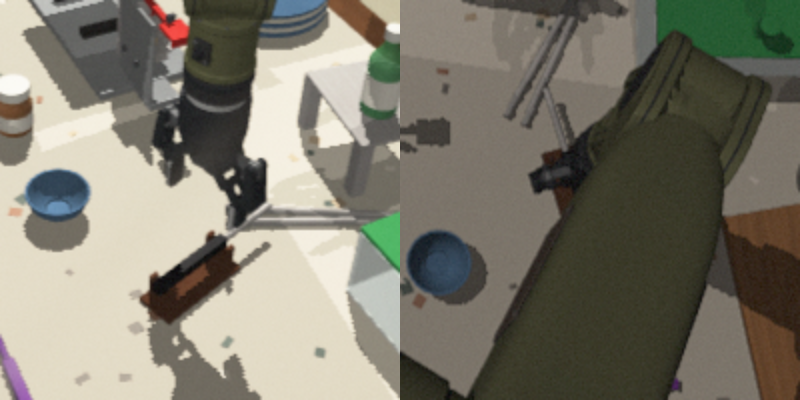

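The hand is above the rest in both views, with open jaws on either side of the handle (around (210,190) in the left half). Descending.

Request:
arm_command:
  steps:
    - [0,0,0.015,0]
    - [0,0,0.015,0]
    - [0,0,0.015,0]
    - [0,0,0,0]
    - [0,0,0,0]
    - [0,0,0,0]

```text
time_s: 3.78
eef_pos: [0.4753, -0.2763, 0.0795]
orientation: [[-0.953, -0.304, 0.003], [-0.304, 0.953, -0.002], [-0.002, -0.002, -1.0]]
ft_force: [0.0, -0.4, 0.4]
width: 1.0
```

```bash
python3 -c "
from h import *
need(.4736,-.2764,.031,197.7)"
```

```text
t 3.7833 p [ 0.4753 -0.2763  0.0795] yaw -162.29 turn 0.01 shift after turn [0.0017 0.0004 0.0485] now axes [0.0018 0.0005 0.0485] F [ 0.04 -0.41  0.41] w 1.0 j [-30.2  24.  -20.4  45.4   0.  -47.9]
```

Request:
arm_command:
  steps:
    - [0.0005,0,0.012,0]
    - [0.0005,0,0.012,0]
    - [0.0005,0,0.012,0]
    - [0,0,0.008,0]
    - [0,0,0,0]
    - [0,0,0,0]
    - [0,0,0,0]
    - [0,0,0,0]

```text
time_s: 4.45
eef_pos: [0.4734, -0.2767, 0.0343]
orientation: [[-0.953, -0.304, 0.002], [-0.304, 0.953, -0.001], [-0.001, -0.001, -1.0]]
ft_force: [-0.3, 0.8, -0.3]
width: 1.001
```

```bash
python3 -c "
from h import *
need(.4736,-.2764,.031,197.7)
a=grab('side','side2')['pixels']
cv2.imwrite('pics/m2.png',cv2.resize(a[220:380,270:430],None,fx=3.5,fy=3.5))
"
```

```text
t 4.45 p [ 0.4734 -0.2767  0.0343] yaw -162.31 turn -0.01 shift after turn [-0.0003  0.0002  0.0033] now axes [-0.0003  0.0002  0.0033] F [-0.31  0.81 -0.28] w 1.001 j [-30.3  26.8 -23.8  39.3  -0.  -48. ]
```

View pics/m2.png

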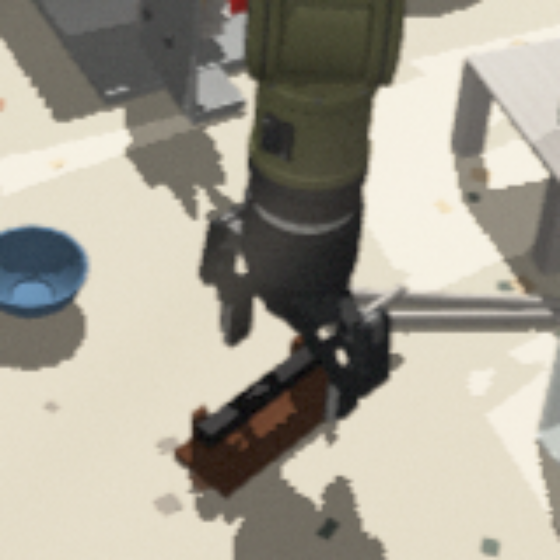

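Jaws straddle the handle just behind the front support (finger at about (350,370), support at (310,350) in the crop). Closing.

Request:
arm_command:
  steps:
    - [0,0,0.003,0]
    - [0,0,0,0]
    - [0,0,0,0]
    - [0,0,0,0]
    - [0,0,0,0]
    - [0,0,0,0]
    - [0,0,0,0]
    - [0,0,0,0]
  claw: -1

```text
time_s: 5.17
eef_pos: [0.4727, -0.2763, 0.0305]
orientation: [[-0.953, -0.304, 0.0], [-0.304, 0.953, -0.0], [-0.0, -0.0, -1.0]]
ft_force: [-0.7, -0.4, 1.0]
width: 0.152
```

```bash
python3 -c "
from h import *
need(.4736,-.2764,.031,197.7)"
```

```text
t 5.1667 p [ 0.4727 -0.2763  0.0305] yaw -162.31 turn -0.01 shift after turn [-0.0008 -0.0003 -0.0005] now axes [-0.0008 -0.0003 -0.0005] F [-0.73 -0.38  1.01] w 0.152 j [-30.3  27.1 -24.1  38.8  -0.  -48. ]
```

Request:
arm_command:
  steps:
    - [0,0,0,0]
    - [0,0,-0.01,0]
    - [0,0,-0.02,0]
    - [0,0,-0.03,0]
    - [0,0,-0.03,0]
    - [0,0,0,0]
    - [0,0,0,0]
    - [0,0,0,0]

```text
time_s: 5.83
eef_pos: [0.4721, -0.2759, 0.1202]
orientation: [[-0.953, -0.304, -0.0], [-0.304, 0.953, 0.0], [0.0, 0.0, -1.0]]
ft_force: [0.4, -0.2, -1.4]
width: 0.15
```

```bash
python3 -c "
from h import *
need(.4736,-.2764,.031,197.7)
a=grab('side','side3')['pixels'];b=grab('top','top3')['pixels']
cv2.imwrite('pics/m3.png',np.hstack([cv2.resize(a[190:390,250:450],None,fx=2,fy=2),cv2.resize(b[160:360,340:540],None,fx=2,fy=2)]))
"
```

```text
t 5.8333 p [ 0.4721 -0.2759  0.1202] yaw -162.31 turn -0.01 shift after turn [-0.0013 -0.0009  0.0892] now axes [-0.0013 -0.0009  0.0892] F [ 0.38 -0.18 -1.41] w 0.15 j [-30.3  21.6 -17.3  51.1   0.  -48. ]
```

View pics/m3.png

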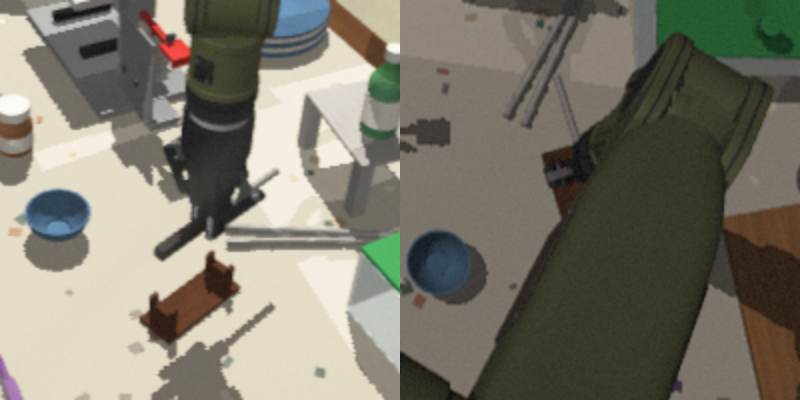

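```bash
python3 - <<'E'
from h import *
for n in('side3','top3'):
    im=load(n); P=pts(im)
    b=(360,395,265,300) if n=='side3' else (410,445,190,245)
    Q=P[b[2]:b[3],b[0]:b[1]].reshape(-1,3); Q=Q[(Q[:,2]>.115)&(Q[:,2]<.15)&(Q[:,0]>.53)]
    if len(Q)>5:
        d=cv2.fitLine(Q[:,:3].astype(np.float32),cv2.DIST_HUBER,0,.002,.001).ravel(); d=d*np.sign(d[0]) if 0 else d
        print(n,len(Q),d[:3],np.degrees(np.arctan2(d[1],d[0])),np.degrees(np.arcsin(d[2])),'max x pt',Q[np.argsort(Q[:,0])[-4:]].round(4).tolist(),'med z',np.median(Q[:,2]))
im=load('side3');P=pts(im);px=im['pixels'];hsv=cv2.cvtColor(px,cv2.COLOR_BGR2HSV)
m=(hsv[...,1]>100)&(hsv[...,0]<14)&(px.max(2)<150); k=np.zeros_like(m);k[312:365,315:375]=m[312:365,315:375]
Q=P[k]; 
top=Q[(Q[:,2]>.03)&(Q[:,2]<.05)]; base=Q[(Q[:,2]<.012)&(Q[:,2]>-.003)]
print('base',cv2.minAreaRect(base[:,:2].astype(np.float32)),'tops',len(top),top[:,2].max())
c,l,ce=cv2.kmeans(top[:,:2].astype(np.float32),2,None,(3,50,1e-5),5,cv2.KMEANS_PP_CENTERS); print(ce,ce.mean(0),np.hypot(*(ce[0]-ce[1])))
need(.4,-.276,.11,180)
E
```

```text
side3 58 [ 0.94883215  0.31562355 -0.00996883] 18.399408 -0.57118124 max x pt [[0.5847, -0.2406, 0.1315], [0.5848, -0.2399, 0.134], [0.5853, -0.2436, 0.1337], [0.5857, -0.2437, 0.1304]] med z 0.13171918964222618
top3 87 [0.9546689  0.2976538  0.00310033] 17.316822 0.17763618 max x pt [[0.5803, -0.2374, 0.128], [0.582, -0.2415, 0.1321], [0.5822, -0.2393, 0.131], [0.5822, -0.237, 0.1304]] med z 0.13071552597404548
base ((0.4522213339805603, -0.2829129099845886), (0.1242910623550415, 0.05009566619992256), 16.9205322265625) tops 120 0.04483638322640765
[[ 0.4987357  -0.26892734]
 [ 0.4090563  -0.29899886]] [ 0.453896   -0.28396308] 0.094586946
t 5.9333 p [ 0.4713 -0.2755  0.119 ] yaw -162.31 turn 17.69 shift after turn [ 0.0713 -0.0005  0.009 ] now axes [0.0681 0.0212 0.0092] F [ 0.42  0.58 -1.46] w 0.151 j [-30.3  21.7 -17.4  51.1  -0.  -48. ]
```

Request:
arm_command:
  steps:
    - [0.02,0.005,0,5.9]
    - [0.02,0.005,0,5.9]
    - [0.02,0.005,0,5.9]
    - [0.01,0.03,0.002,0]
    - [0,0.03,0.002,0]
    - [0,0.03,0.002,0]
    - [0,0.03,0.002,0]
    - [0,0.03,0,0]
    - [0,0.03,0,0]
    - [0,0.03,0,0]
    - [0,0,0,0]
    - [0,0,0,0]

```text
time_s: 6.93
eef_pos: [0.3998, -0.0625, 0.1113]
orientation: [[-1.0, -0.003, -0.003], [-0.003, 1.0, 0.0], [0.003, 0.0, -1.0]]
ft_force: [0.6, -0.6, -1.4]
width: 0.15
```

```bash
python3 -c "
from h import *
need(.4,.003,.11,180)"
```

```text
t 6.9333 p [ 0.3998 -0.0625  0.1113] yaw -179.81 turn 0.19 shift after turn [-0.0002  0.0655  0.0013] now axes [-0.0004  0.0655  0.0013] F [ 0.55 -0.61 -1.42] w 0.15 j [ -8.9   9.6 -36.5  44.1  -0.   -9.1]
```

Request:
arm_command:
  steps:
    - [0,0.022,0,0.2]
    - [0,0.022,0,0]
    - [0,0.0215,0.001,0]
    - [0,0,0,0]
    - [0,0,0,0]
    - [0,0,0,0]
    - [0,0,0,0]
    - [0,0,0,0]

```text
time_s: 7.6
eef_pos: [0.4012, 0.0007, 0.1112]
orientation: [[-1.0, 0.006, -0.0], [0.006, 1.0, -0.0], [0.0, -0.0, -1.0]]
ft_force: [-0.1, -0.5, -1.2]
width: 0.15
```

```bash
python3 - <<'E'
from h import *
need(.4,.003,.11,180)
a=grab('side','side4');b=grab('top','top4')
cv2.imwrite('pics/m4.png',np.hstack([cv2.resize(a['pixels'][160:310,230:380],None,fx=2.6,fy=2.6),cv2.resize(b['pixels'][150:300,240:390],None,fx=2.6,fy=2.6)]))
for n,im,bx in(('side',a,(255,345,200,290)),('top',b,(300,335,195,260))):
    P=pts(im);Q=P[bx[2]:bx[3],bx[0]:bx[1]].reshape(-1,3)
    Q=Q[(Q[:,2]>.11)&(Q[:,2]<.135)&(abs(Q[:,1])<.02)&(Q[:,0]>.44)&(Q[:,0]<.54)]
    if len(Q)>5:
        d=cv2.fitLine(Q.astype(np.float32),cv2.DIST_HUBER,0,.002,.001).ravel();print(n,len(Q),d,Q[:,0].max())
E
```

```text
t 7.6 p [0.4012 0.0007 0.1112] yaw 179.68 turn -0.32 shift after turn [0.0012 0.0023 0.0012] now axes [0.0012 0.0023 0.0012] F [-0.07 -0.52 -1.22] w 0.15 j [  0.1   9.2 -37.   43.8  -0.    0.4]
side 99 [ 0.9999781  -0.00603465 -0.002709    0.4810313  -0.00140844  0.12235252] 0.5215002209230826
top 18 [ 9.7745734e-01  1.2921442e-02 -2.1073730e-01  5.1133400e-01
  8.8760146e-04  1.2286284e-01] 0.5177006452753157
```

View pics/m4.png

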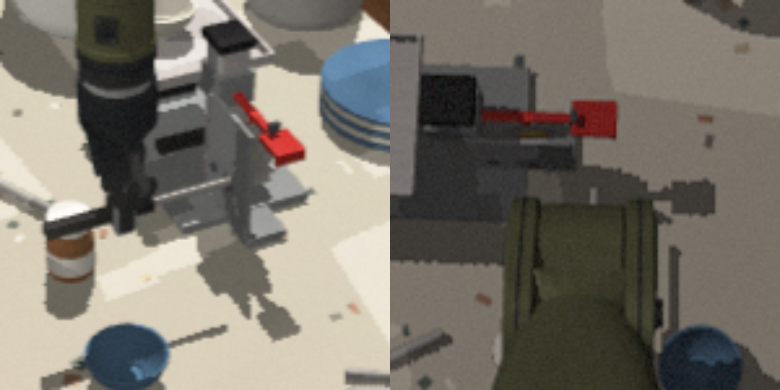

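Request:
arm_command:
  steps:
    - [0,0.002,0.003,-0.3]
    - [0,0,0,0]
    - [0,0,0,0]
    - [-0.01,0,0,0]
    - [-0.01,0,0,0]
    - [-0.01,0,0,0]
    - [-0.01,0,0,0]
    - [0,0,0,0]
    - [0,0,0,0]
    - [0,0,0,0]

```text
time_s: 8.53
eef_pos: [0.4408, 0.0038, 0.108]
orientation: [[-1.0, -0.002, -0.001], [-0.002, 1.0, 0.0], [0.001, 0.0, -1.0]]
ft_force: [-0.4, -0.9, -1.7]
width: 0.155
```

```bash
python3 - <<'E'
from h import *
need(.4805,.003,.108,180)
a=grab('side','side5');b=grab('top','top5')
cv2.imwrite('pics/m5.png',np.hstack([cv2.resize(a['pixels'][160:310,230:380],None,fx=2.6,fy=2.6),cv2.resize(b['pixels'][150:300,240:390],None,fx=2.6,fy=2.6)]))
E
```

```text
t 8.5333 p [0.4408 0.0038 0.108 ] yaw -179.91 turn 0.09 shift after turn [-0.0397 -0.0008  0.    ] now axes [-0.0397 -0.0008 -0.    ] F [-0.43 -0.93 -1.71] w 0.155 j [  0.5  13.  -32.5  44.6   0.    0.4]
```

View pics/m5.png

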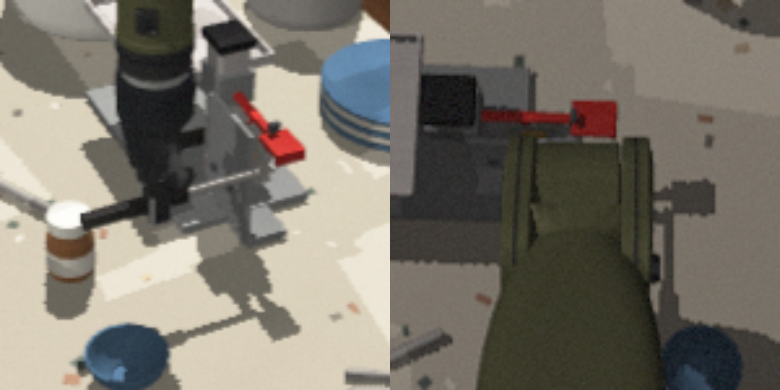

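```bash
python3 - <<'E'
from h import *
for n in('side5','top5'):
    P=pts(load(n)).reshape(-1,3)
    q=P[(P[:,0]>.34)&(P[:,0]<.555)&(abs(P[:,1])<.1)&(P[:,2]>.13)]
    for a in np.arange(.13,.45,.03):
        s=q[(q[:,2]>=a)&(q[:,2]<a+.03)]
        if len(s)>3: print(n,round(a,2),len(s),np.percentile(s,[2,98],axis=0)[:,:2].round(3).tolist())
E
```

```text
side5 0.13 109 [[0.428, -0.04], [0.554, 0.047]]
side5 0.16 205 [[0.424, -0.059], [0.451, 0.057]]
side5 0.19 218 [[0.422, -0.06], [0.452, 0.015]]
side5 0.22 248 [[0.404, -0.035], [0.467, 0.009]]
side5 0.25 362 [[0.404, -0.034], [0.473, 0.013]]
side5 0.28 298 [[0.406, -0.033], [0.471, 0.007]]
side5 0.31 330 [[0.405, -0.034], [0.469, 0.012]]
side5 0.34 340 [[0.406, -0.034], [0.468, 0.008]]
side5 0.37 383 [[0.398, -0.034], [0.474, 0.019]]
side5 0.4 564 [[0.397, -0.04], [0.479, 0.035]]
side5 0.43 630 [[0.398, -0.039], [0.479, 0.038]]
top5 0.13 11 [[0.554, 0.085], [0.555, 0.099]]
top5 0.16 11 [[0.425, -0.059], [0.444, -0.052]]
top5 0.19 32 [[0.427, -0.059], [0.45, -0.051]]
```

Request:
arm_command:
  steps:
    - [-0.01,-0.0005,0,0]
    - [-0.01,0,0,0]
    - [-0.01,0,0,0]
    - [-0.01,0,0,0]
    - [0,0,0,0]
    - [0,0,0,0]
    - [0,0,0,0]
    - [0,0,0,0]

```text
time_s: 9.3
eef_pos: [0.4804, 0.0033, 0.108]
orientation: [[-1.0, -0.001, -0.001], [-0.001, 1.0, -0.0], [0.001, -0.0, -1.0]]
ft_force: [0.7, -0.3, -1.3]
width: 0.151
```

```bash
python3 - <<'E'
from h import *
need(.4805,.003,.108,180)
a=grab('side','side6');b=grab('top','top6')
cv2.imwrite('pics/m6.png',np.hstack([cv2.resize(a['pixels'][160:260,270:370],None,fx=3.9,fy=3.9),cv2.resize(b['pixels'][150:250,280:380],None,fx=3.9,fy=3.9)]))
E
```

```text
t 9.3 p [0.4804 0.0033 0.108 ] yaw -179.91 turn 0.09 shift after turn [-0.0001 -0.0003  0.    ] now axes [-0.0001 -0.0003  0.    ] F [ 0.65 -0.31 -1.28] w 0.151 j [  0.4  16.5 -27.4  46.2   0.    0.3]
```

View pics/m6.png

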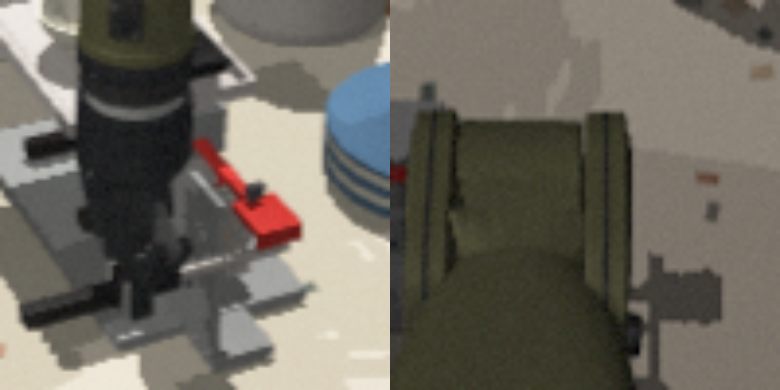

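The side view shows the shaft passing under the red plate, between lip and grey plate (crop (230,260)). Now I'll feel upward for the finger.

Request:
arm_command:
  steps:
    - [0,0,-0.003,0]
    - [0,0,-0.003,0]
    - [0,0,-0.003,0]
    - [0,0,0,0]
    - [0,0,0,0]
    - [0,0,0,0]

```text
time_s: 9.9
eef_pos: [0.4813, 0.0033, 0.1174]
orientation: [[-1.0, -0.001, 0.0], [-0.001, 1.0, 0.0], [-0.0, 0.0, -1.0]]
ft_force: [-0.3, 0.5, -1.2]
width: 0.148
```

Request:
arm_command:
  steps:
    - [0,0,-0.002,0]
    - [0,0,0,0]
    - [0,0,0,0]

```text
time_s: 10.15
eef_pos: [0.4813, 0.0033, 0.1194]
orientation: [[-1.0, -0.002, 0.0], [-0.002, 1.0, 0.0], [-0.0, 0.0, -1.0]]
ft_force: [1.3, 0.7, -1.1]
width: 0.152
```

Request:
arm_command:
  steps:
    - [0,0,-0.002,0]
    - [0,0,0,0]
    - [0,0,0,0]

```text
time_s: 10.4
eef_pos: [0.4813, 0.0033, 0.1214]
orientation: [[-1.0, -0.001, 0.0], [-0.001, 1.0, -0.0], [-0.0, -0.0, -1.0]]
ft_force: [-0.0, 0.2, -2.0]
width: 0.15
```

Request:
arm_command:
  steps:
    - [0,0,-0.002,0]
    - [0,0,0,0]
    - [0,0,0,0]

```text
time_s: 10.65
eef_pos: [0.4813, 0.0033, 0.1235]
orientation: [[-1.0, -0.002, 0.0], [-0.002, 1.0, -0.0], [-0.0, -0.0, -1.0]]
ft_force: [0.4, -0.2, -1.2]
width: 0.152
```

```bash
cat > f.py <<'E'
from cell import bot; import numpy as np
o=bot.get_obs(); print(o['time_s'],o['eef_pos'].round(4),o['ft_force'].round(2),o['ft_torque'].round(3),o['joint_efforts'].round(2))
E
python3 f.py
```

```text
10.65 [0.4813 0.0033 0.1235] [ 0.36 -0.22 -1.18] [ 0.022 -0.035  0.005] [  0.   -38.4   22.41  -0.    -0.    -0.  ]
```

Request:
arm_command:
  steps:
    - [0,0,-0.001,0]
    - [0,0,0,0]

```text
time_s: 10.82
eef_pos: [0.4813, 0.0033, 0.1244]
orientation: [[-1.0, -0.002, 0.0], [-0.002, 1.0, -0.0], [-0.0, -0.0, -1.0]]
ft_force: [1.0, -1.0, -0.1]
width: 0.154
```

```bash
python3 f.py
```

```text
10.8167 [0.4813 0.0033 0.1244] [ 1.03 -0.97 -0.07] [0.001 0.005 0.029] [-0.000e+00 -3.828e+01  2.234e+01  3.000e-02 -0.000e+00 -0.000e+00]
```

Request:
arm_command:
  steps:
    - [0,0,-0.001,0]
    - [0,0,0,0]

```text
time_s: 10.98
eef_pos: [0.4813, 0.0033, 0.1255]
orientation: [[-1.0, -0.001, 0.0], [-0.001, 1.0, -0.0], [-0.0, -0.0, -1.0]]
ft_force: [0.2, -0.1, -1.2]
width: 0.15
```

```bash
python3 f.py
```

```text
10.9833 [0.4813 0.0033 0.1255] [ 0.16 -0.1  -1.19] [0.019 0.048 0.023] [-0.000e+00 -3.826e+01  2.237e+01  3.000e-02 -0.000e+00 -0.000e+00]
```

Request:
arm_command:
  steps:
    - [0,0,-0.001,0]
    - [0,0,0,0]

```text
time_s: 11.15
eef_pos: [0.4813, 0.0033, 0.1265]
orientation: [[-1.0, -0.002, 0.0], [-0.002, 1.0, -0.0], [-0.0, -0.0, -1.0]]
ft_force: [0.2, 0.4, -0.1]
width: 0.151
```

```bash
python3 f.py
```

```text
11.15 [0.4813 0.0033 0.1265] [ 0.2   0.38 -0.1 ] [ 0.027 -0.013 -0.051] [ 0.000e+00 -3.824e+01  2.241e+01  3.000e-02 -0.000e+00  0.000e+00]
```

Request:
arm_command:
  steps:
    - [0,0,-0.001,0]
    - [0,0,0,0]

```text
time_s: 11.32
eef_pos: [0.4813, 0.0033, 0.1275]
orientation: [[-1.0, -0.001, 0.0], [-0.001, 1.0, -0.0], [-0.0, -0.0, -1.0]]
ft_force: [-0.5, -0.3, -1.1]
width: 0.15
```

```bash
python3 f.py
```

```text
11.3167 [0.4813 0.0033 0.1275] [-0.55 -0.25 -1.15] [0.006 0.001 0.019] [-0.000e+00 -3.822e+01  2.244e+01  3.000e-02 -0.000e+00 -0.000e+00]
```

Request:
arm_command:
  steps:
    - [0,0,-0.001,0]
    - [0,0,0,0]

```text
time_s: 11.48
eef_pos: [0.4813, 0.0033, 0.1285]
orientation: [[-1.0, -0.002, 0.0], [-0.002, 1.0, -0.0], [-0.0, -0.0, -1.0]]
ft_force: [1.0, -0.6, -1.1]
width: 0.148
```

```bash
python3 f.py
```

```text
11.4833 [0.4813 0.0033 0.1285] [ 0.99 -0.62 -1.1 ] [ 0.032 -0.009  0.022] [ 0.000e+00 -3.820e+01  2.248e+01  3.000e-02 -0.000e+00  0.000e+00]
```

Request:
arm_command:
  steps:
    - [0,0,-0.001,0]
    - [0,0,0,0]

```text
time_s: 11.65
eef_pos: [0.4813, 0.0033, 0.1294]
orientation: [[-1.0, -0.002, 0.0], [-0.002, 1.0, -0.0], [-0.0, -0.0, -1.0]]
ft_force: [-0.4, 0.8, -1.2]
width: 0.152
```

```bash
python3 f.py
```

```text
11.65 [0.4813 0.0033 0.1294] [-0.37  0.76 -1.19] [0.02  0.045 0.027] [-0.000e+00 -3.822e+01  2.257e+01  1.000e-02 -0.000e+00  0.000e+00]
```

Request:
arm_command:
  steps:
    - [0,0,-0.001,0]
    - [0,0,0,0]

```text
time_s: 11.82
eef_pos: [0.4811, 0.0033, 0.1303]
orientation: [[-1.0, -0.002, -0.0], [-0.002, 1.0, 0.0], [0.0, 0.0, -1.0]]
ft_force: [0.9, -0.2, -3.8]
width: 0.151
```

```bash
python3 f.py
```

```text
11.8167 [0.4811 0.0033 0.1303] [ 0.9  -0.15 -3.8 ] [-0.022  0.05  -0.024] [-4.000e-02 -3.915e+01  2.308e+01  3.000e-02 -2.000e-02  1.000e-02]
```

Request:
arm_command:
  steps:
    - [0,0,-0.001,0]
    - [0,0,0,0]

```text
time_s: 11.98
eef_pos: [0.481, 0.0033, 0.1312]
orientation: [[-1.0, -0.002, -0.0], [-0.002, 1.0, 0.0], [0.0, 0.0, -1.0]]
ft_force: [0.8, 0.5, -4.0]
width: 0.151
```

```bash
python3 f.py
```

```text
11.9833 [0.481  0.0033 0.1312] [ 0.75  0.49 -3.96] [ 0.022  0.089 -0.016] [-7.000e-02 -3.964e+01  2.333e+01  5.000e-02 -4.000e-02  1.000e-02]
```

Contact was felt at TCP z of about 0.1296, so the underside is at about 0.142. I'll keep lifting in small steps.

Request:
arm_command:
  steps:
    - [0,0,-0.001,0]
    - [0,0,0,0]
    - [0,0,-0.001,0]
    - [0,0,0,0]

```text
time_s: 12.32
eef_pos: [0.4811, 0.0034, 0.1333]
orientation: [[-1.0, -0.002, -0.0], [-0.002, 1.0, 0.0], [0.0, 0.0, -1.0]]
ft_force: [0.4, 0.2, -3.5]
width: 0.157
```

```bash
python3 f.py
```

```text
12.3167 [0.4811 0.0034 0.1333] [ 0.42  0.23 -3.46] [0.039 0.205 0.07 ] [ -0.23 -39.7   23.62  -0.06  -0.12   0.04]
```

Request:
arm_command:
  steps:
    - [0,0,-0.001,0]
    - [0,0,0,0]
    - [0,0,-0.001,0]
    - [0,0,0,0]

```text
time_s: 12.65
eef_pos: [0.4811, 0.0034, 0.1354]
orientation: [[-1.0, -0.002, -0.0], [-0.002, 1.0, 0.0], [0.0, 0.0, -1.0]]
ft_force: [0.6, 0.4, -3.2]
width: 0.149
```

```bash
python3 f.py
```

```text
12.65 [0.4811 0.0034 0.1354] [ 0.61  0.44 -3.21] [0.045 0.208 0.047] [ -0.44 -39.82  23.88  -0.13  -0.23   0.07]
```

Request:
arm_command:
  steps:
    - [0,0,-0.001,0]
    - [0,0,0,0]
    - [0,0,-0.001,0]
    - [0,0,0,0]

```text
time_s: 12.98
eef_pos: [0.4811, 0.0034, 0.1374]
orientation: [[-1.0, -0.002, -0.0], [-0.002, 1.0, 0.0], [0.0, 0.0, -1.0]]
ft_force: [0.4, 1.2, -3.7]
width: 0.149
```

```bash
python3 f.py
```

```text
12.9833 [0.4811 0.0034 0.1374] [ 0.37  1.21 -3.69] [0.27  0.268 0.103] [ -0.7  -39.95  24.1   -0.17  -0.36   0.11]
```

Request:
arm_command:
  steps:
    - [0,0,-0.001,0]
    - [0,0,0,0]
    - [0,0,-0.001,0]
    - [0,0,0,0]

```text
time_s: 13.32
eef_pos: [0.4811, 0.0035, 0.1394]
orientation: [[-1.0, -0.002, -0.0], [-0.002, 1.0, 0.0], [0.0, 0.0, -1.0]]
ft_force: [0.3, 1.0, -4.8]
width: 0.156
```

```bash
python3 f.py
```

```text
13.3167 [0.4811 0.0035 0.1394] [ 0.26  0.95 -4.83] [0.353 0.264 0.213] [ -1.02 -40.09  24.3   -0.2   -0.53   0.16]
```

Request:
arm_command:
  steps:
    - [0,0,-0.001,0]
    - [0,0,0,0]

```text
time_s: 13.48
eef_pos: [0.4811, 0.0033, 0.1404]
orientation: [[-1.0, -0.002, -0.0], [-0.002, 1.0, -0.0], [0.0, -0.0, -1.0]]
ft_force: [-0.0, 2.0, -4.8]
width: 0.152
```

```bash
python3 - <<'E'
exec(open('f.py').read())
from h import *
a=grab('side','side7')
cv2.imwrite('pics/m7.png',cv2.resize(a['pixels'][150:270,240:390],None,fx=4.5,fy=4.5))
E
```

```text
13.4833 [0.4811 0.0033 0.1404] [-0.03  2.01 -4.79] [0.258 0.225 0.127] [ -0.86 -40.12  24.46  -0.26  -0.45   0.14]
```

View pics/m7.png

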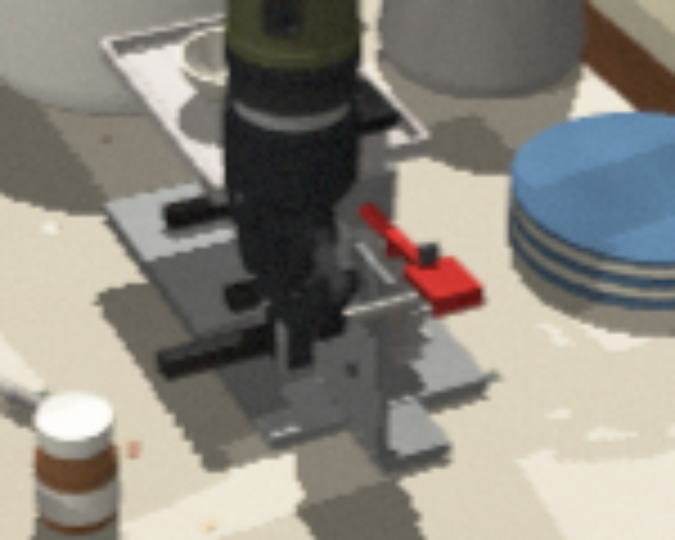

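The side view shows the red finger raised on the shaft (crop (440,285)) and the tray still up. A little more.

Request:
arm_command:
  steps:
    - [0,0,-0.001,0]
    - [0,0,0,0]

```text
time_s: 13.7
eef_pos: [0.4811, 0.0033, 0.1414]
orientation: [[-1.0, -0.001, -0.0], [-0.001, 1.0, -0.0], [0.0, -0.0, -1.0]]
ft_force: [0.2, 1.5, -4.6]
width: 0.152
```

```bash
python3 f.py
```

```text
13.7 [0.4811 0.0033 0.1414] [ 0.21  1.46 -4.58] [0.252 0.296 0.087] [ -0.71 -40.12  24.61  -0.34  -0.37   0.12]
```

Request:
arm_command:
  steps:
    - [0,0,-0.0005,0]
    - [0,0,0,0]

```text
time_s: 13.87
eef_pos: [0.4811, 0.0033, 0.1418]
orientation: [[-1.0, -0.002, -0.0], [-0.002, 1.0, -0.0], [0.0, -0.0, -1.0]]
ft_force: [-0.3, 2.0, -4.9]
width: 0.155
```

```bash
python3 f.py
```

```text
13.8667 [0.4811 0.0033 0.1418] [-0.29  1.98 -4.93] [0.248 0.415 0.137] [ -0.72 -40.27  24.7   -0.33  -0.37   0.12]
```

Request:
arm_command:
  steps:
    - [0,0,-0.0005,0]
    - [0,0,0,0]

```text
time_s: 14.03
eef_pos: [0.4811, 0.0033, 0.1423]
orientation: [[-1.0, -0.001, -0.0], [-0.001, 1.0, 0.0], [0.0, 0.0, -1.0]]
ft_force: [-0.1, 2.0, -5.3]
width: 0.151
```

```bash
python3 f.py
```

```text
14.0333 [0.4811 0.0033 0.1423] [-0.06  2.03 -5.33] [0.26  0.369 0.094] [ -0.78 -40.28  24.77  -0.37  -0.4    0.13]
```

Request:
arm_command:
  steps:
    - [0,0,-0.0005,0]
    - [0,0,0,0]

```text
time_s: 14.2
eef_pos: [0.4811, 0.0034, 0.1428]
orientation: [[-1.0, -0.002, -0.0], [-0.002, 1.0, 0.0], [0.0, 0.0, -1.0]]
ft_force: [-0.8, 1.6, -5.4]
width: 0.148
```

```bash
python3 - <<'E'
exec(open('f.py').read())
from h import *
a=grab('side','side8')
cv2.imwrite('pics/m8.png',cv2.resize(a['pixels'][130:270,230:380],None,fx=4,fy=4))
E
```

```text
14.2 [0.4811 0.0034 0.1428] [-0.79  1.6  -5.39] [0.304 0.421 0.108] [ -0.88 -40.29  24.85  -0.4   -0.45   0.14]
```

View pics/m8.png

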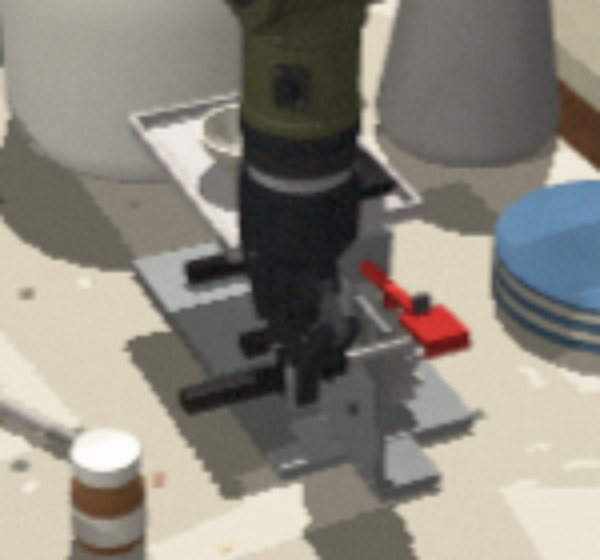

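Request:
arm_command:
  steps:
    - [0,0,-0.0005,0]
    - [0,0,0,0]

```text
time_s: 14.42
eef_pos: [0.4812, 0.0032, 0.1435]
orientation: [[-1.0, -0.001, 0.0], [-0.001, 1.0, -0.0], [-0.0, -0.0, -1.0]]
ft_force: [-1.5, 1.3, -3.2]
width: 0.155
```

```bash
python3 f.py
```

```text
14.4167 [0.4812 0.0032 0.1435] [-1.47  1.31 -3.22] [0.13  0.371 0.091] [ -0.41 -39.38  24.47  -0.49  -0.21   0.07]
```

Request:
arm_command:
  steps:
    - [0,0,-0.0005,0]
    - [0,0,0,0]

```text
time_s: 14.58
eef_pos: [0.4812, 0.0032, 0.1439]
orientation: [[-1.0, -0.001, 0.0], [-0.001, 1.0, -0.0], [-0.0, -0.0, -1.0]]
ft_force: [-0.4, 1.3, -4.9]
width: 0.148
```

```bash
python3 f.py
```

```text
14.5833 [0.4812 0.0032 0.1439] [-0.35  1.3  -4.88] [0.078 0.434 0.074] [ -0.46 -39.82  24.78  -0.49  -0.24   0.07]
```

Request:
arm_command:
  steps:
    - [0,0,-0.0005,0]
    - [0,0,0,0]

```text
time_s: 14.75
eef_pos: [0.4812, 0.0033, 0.1444]
orientation: [[-1.0, -0.001, 0.0], [-0.001, 1.0, -0.0], [-0.0, -0.0, -1.0]]
ft_force: [0.7, 0.6, -4.7]
width: 0.15
```

```bash
python3 - <<'E'
exec(open('f.py').read())
from h import *
a=grab('side','side9')
P0=pts(load('side0'));P=pts(a)
cv2.imwrite('pics/m9.png',cv2.resize(a['pixels'][130:270,230:380],None,fx=4,fy=4))
for s in (load('side6'),load('side8'),a):
    P=pts(s); print(np.median(P[165:180,268:282,2]).round(4), [P[v,u,2].round(3) for v,u in((166,270),(172,275),(178,280),(175,285),(212,340),(209,335))])
E
```

```text
14.75 [0.4812 0.0033 0.1444] [ 0.69  0.63 -4.67] [0.155 0.416 0.067] [ -0.44 -40.01  24.84  -0.46  -0.23   0.07]
0.1356 [np.float64(0.137), np.float64(0.134), np.float64(0.134), np.float64(0.136), np.float64(0.149), np.float64(0.157)]
0.1354 [np.float64(0.134), np.float64(0.136), np.float64(0.135), np.float64(0.134), np.float64(0.165), np.float64(0.162)]
0.125 [np.float64(0.127), np.float64(0.123), np.float64(0.124), np.float64(0.126), np.float64(0.168), np.float64(0.163)]
```

View pics/m9.png

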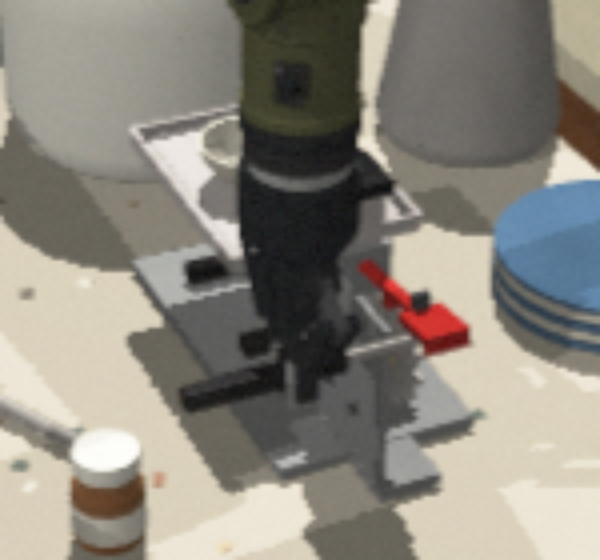

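Tray floor has dropped from 0.135 to about 0.125: the pawl is free. Holding.

Request:
arm_command:
  steps:
    - [0,0,0,0]
    - [0,0,0,0]
    - [0,0,0,0]
    - [0,0,0,0]

```text
time_s: 15.13
eef_pos: [0.4812, 0.0033, 0.1443]
orientation: [[-1.0, -0.001, -0.0], [-0.001, 1.0, -0.0], [0.0, -0.0, -1.0]]
ft_force: [-0.7, 1.8, -4.8]
width: 0.156
```

```bash
cat > w.py <<'E'
exec(open('f.py').read())
from h import *
a=grab('side','sideh'); P=pts(a); print('tray floor',np.median(P[165:180,268:282,2]).round(4))
E
python3 w.py
```

```text
15.1333 [0.4812 0.0033 0.1443] [-0.67  1.77 -4.76] [0.114 0.346 0.071] [ -0.33 -40.    24.79  -0.44  -0.17   0.05]
tray floor 0.1139
```

Request:
arm_command:
  steps:
    - [0,0,0,0]
    - [0,0,0,0]
    - [0,0,0,0]
    - [0,0,0,0]
    - [0,0,0,0]
    - [0,0,0,0]

```text
time_s: 15.68
eef_pos: [0.4812, 0.0033, 0.1443]
orientation: [[-1.0, -0.001, -0.0], [-0.001, 1.0, -0.0], [0.0, -0.0, -1.0]]
ft_force: [-1.0, 1.1, -3.5]
width: 0.154
```

```bash
python3 w.py
```

```text
15.6833 [0.4812 0.0033 0.1443] [-0.95  1.08 -3.51] [0.096 0.413 0.009] [ -0.27 -39.99  24.81  -0.45  -0.14   0.04]
tray floor 0.0972
```

Request:
arm_command:
  steps:
    - [0,0,0,0]
    - [0,0,0,0]
    - [0,0,0,0]
    - [0,0,0,0]
    - [0,0,0,0]
    - [0,0,0,0]
    - [0,0,0,0]
    - [0,0,0,0]
    - [0,0,0,0]
    - [0,0,0,0]
    - [0,0,0,0]
    - [0,0,0,0]

```text
time_s: 16.73
eef_pos: [0.4812, 0.0033, 0.1443]
orientation: [[-1.0, -0.002, -0.0], [-0.002, 1.0, -0.0], [0.0, -0.0, -1.0]]
ft_force: [-1.1, 0.5, -3.2]
width: 0.149
```

```bash
python3 w.py
```

```text
16.7333 [0.4812 0.0033 0.1443] [-1.1   0.46 -3.24] [0.107 0.384 0.083] [ -0.23 -39.99  24.83  -0.47  -0.12   0.04]
tray floor 0.0371
```

Request:
arm_command:
  steps:
    - [0,0,0,0]
    - [0,0,0,0]
    - [0,0,0,0]
    - [0,0,0,0]
    - [0,0,0,0]
    - [0,0,0,0]
    - [0,0,0,0]
    - [0,0,0,0]
    - [0,0,0,0]
    - [0,0,0,0]
    - [0,0,0,0]
    - [0,0,0,0]

```text
time_s: 17.78
eef_pos: [0.4812, 0.0033, 0.1443]
orientation: [[-1.0, -0.002, 0.0], [-0.002, 1.0, 0.0], [-0.0, 0.0, -1.0]]
ft_force: [0.0, 0.8, -4.5]
width: 0.15
```

```bash
python3 w.py; python3 -c "
from h import *
a=load('sideh'); cv2.imwrite('pics/mh.png',cv2.resize(a['pixels'][130:270,230:380],None,fx=4,fy=4))
b=grab('top','toph');P=pts(b);P0=pts(load('top0'))
for q in(P0,P): print([q[v,u,2].round(3) for v,u in((180,180),(215,180),(205,235),(175,240))])"
```

```text
17.7833 [0.4812 0.0033 0.1443] [ 0.03  0.81 -4.5 ] [0.079 0.39  0.051] [ -0.23 -39.99  24.84  -0.47  -0.12   0.04]
tray floor 0.0178
[np.float64(0.136), np.float64(0.135), np.float64(0.133), np.float64(0.139)]
[np.float64(0.045), np.float64(0.03), np.float64(0.026), np.float64(0.029)]
```

View pics/mh.png

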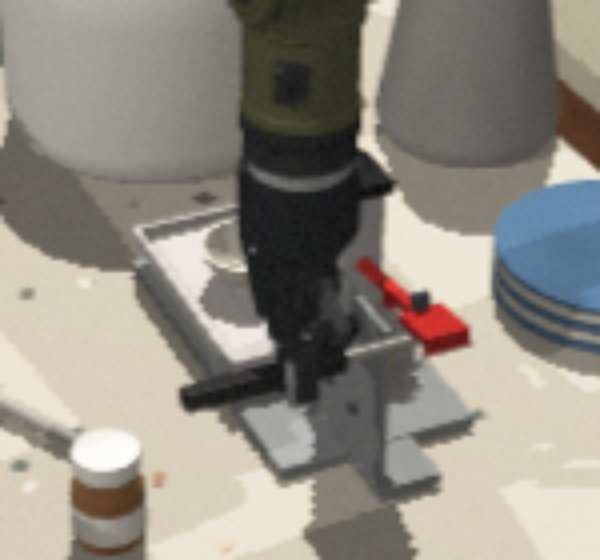

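The tray is on the base with its bowl upright. I'll hold another second to confirm that it has stopped.

Request:
arm_command:
  steps:
    - [0,0,0,0]
    - [0,0,0,0]
    - [0,0,0,0]
    - [0,0,0,0]
    - [0,0,0,0]
    - [0,0,0,0]
    - [0,0,0,0]
    - [0,0,0,0]
    - [0,0,0,0]
    - [0,0,0,0]
    - [0,0,0,0]
    - [0,0,0,0]

```text
time_s: 18.88
eef_pos: [0.4812, 0.0033, 0.1443]
orientation: [[-1.0, -0.002, 0.0], [-0.002, 1.0, 0.0], [-0.0, 0.0, -1.0]]
ft_force: [-0.3, 0.2, -5.5]
width: 0.146
```

```bash
python3 - <<'E'
from h import *
b=grab('top','topi')
for n in('top0','toph','topi'):
    P=pts(load(n)).reshape(-1,3)
    q=P[(P[:,0]>.54)&(P[:,0]<.63)&(P[:,1]>.17)&(P[:,1]<.33)&(P[:,2]<.148)]
    print(n,np.median(q[:,2]),np.percentile(q[:,2],[25,75]))
need(.48,.0033,.1443,180)
E
```

```text
top0 0.13450126753548403 [0.13226615 0.13713231]
toph 0.03314894166222043 [0.03021239 0.0418252 ]
topi 0.0332562000318052 [0.03041556 0.04241393]
t 18.9333 p [0.4812 0.0033 0.1443] yaw -179.91 turn 0.09 shift after turn [ 0.0012 -0.      0.    ] now axes [ 0.0012 -0.      0.    ] F [-0.06 -0.02 -2.63] w 0.152 j [  0.4  14.5 -24.1  51.5   0.    0.3]
```

Stable at about 102 mm down. Lowering the rod and withdrawing.

Request:
arm_command:
  steps:
    - [0,0,0.002,0]
    - [0,0,0.003,0]
    - [0,0,0.004,0]
    - [0,0,0.005,0]
    - [0,0,0.005,0]
    - [0,0,0.005,0]
    - [0,0,0.005,0]
    - [0,0,0.005,0]
    - [0,0,0.002,0]
    - [0,0,0,0]
    - [0,0,0,0]
    - [0,0,0,0]

```text
time_s: 19.93
eef_pos: [0.4814, 0.0033, 0.1085]
orientation: [[-1.0, -0.002, 0.0], [-0.002, 1.0, 0.0], [-0.0, 0.0, -1.0]]
ft_force: [-0.9, -0.3, -1.0]
width: 0.155
```

```bash
python3 w.py;python3 -c "
from h import *
a=load('sideh'); cv2.imwrite('pics/mj.png',cv2.resize(a['pixels'][150:270,240:390],None,fx=4.5,fy=4.5))"
```

```text
19.9333 [0.4814 0.0033 0.1085] [-0.86 -0.33 -1.04] [-0.017  0.031 -0.004] [ 0.000e+00 -3.850e+01  2.169e+01 -1.000e-02  0.000e+00 -0.000e+00]
tray floor 0.0198
```

View pics/mj.png

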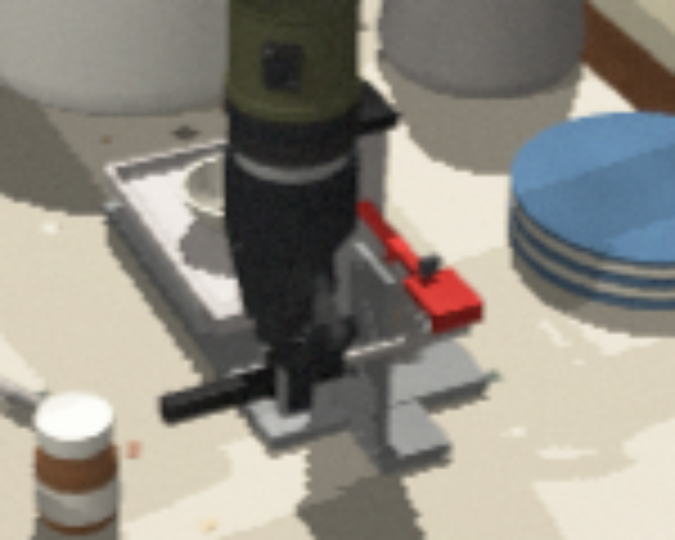

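The pawl is back down and the rod hangs free below it (shaft at crop (380,350)). Retracting.

Request:
arm_command:
  steps:
    - [0.015,0,0,0]
    - [0.015,0,0,0]
    - [0.015,0,0,0]
    - [0.015,0,0,0]
    - [0.015,0,0,0]
    - [0.005,-0.01,-0.002,0]
    - [0,-0.03,-0.002,0]
    - [0,-0.03,-0.002,0]
    - [0,-0.03,-0.002,0]
    - [0,-0.03,-0.002,0]
    - [0,-0.03,0,0]
    - [0,-0.03,0,0]

```text
time_s: 20.98
eef_pos: [0.4021, -0.1894, 0.1191]
orientation: [[-1.0, -0.001, 0.002], [-0.001, 1.0, -0.001], [-0.002, -0.001, -1.0]]
ft_force: [0.3, 0.8, -1.1]
width: 0.149
```

Request:
arm_command:
  steps:
    - [0,-0.03,0,0]
    - [0,-0.03,0,0]
    - [0,-0.02,0,0]
    - [0,-0.01,0,-5.9]
    - [0,0,0,-5.9]
    - [0,0,0,-5.8]
    - [0,0,0,0]
    - [0,0,0,0]
    - [0,0,0,0]

```text
time_s: 21.73
eef_pos: [0.4017, -0.2772, 0.1185]
orientation: [[-0.953, -0.302, 0.0], [-0.302, 0.953, -0.0], [-0.0, -0.001, -1.0]]
ft_force: [0.8, -0.4, -0.5]
width: 0.154
```

```bash
python3 -c "
from h import *
need(.4727,-.2763,.1,197.7)"
```

```text
t 21.7333 p [ 0.4017 -0.2772  0.1185] yaw -162.44 turn -0.14 shift after turn [-0.0679 -0.0207  0.0185] now axes [-0.0679 -0.0206  0.0185] F [ 0.82 -0.43 -0.54] w 0.154 j [-34.6  16.5 -25.6  47.9  -0.  -52.2]
```

Request:
arm_command:
  steps:
    - [-0.017,-0.005,0,0]
    - [-0.017,-0.005,0,0]
    - [-0.017,-0.005,0,0]
    - [-0.017,-0.0055,0,-0.1]
    - [0,0,0,0]
    - [0,0,0,0]
    - [0,0,0,0]
    - [0,0,0,0]
    - [0,0,0,0]
    - [0,0,0,0]

```text
time_s: 22.57
eef_pos: [0.4719, -0.2756, 0.1184]
orientation: [[-0.952, -0.305, -0.0], [-0.305, 0.952, 0.0], [0.0, 0.0, -1.0]]
ft_force: [1.1, -0.0, 0.2]
width: 0.149
```

```bash
python3 - <<'E'
from h import *
need(.4727,-.2763,.031,197.7)
a=grab('side','sidek'); b=grab('top','topk')
cv2.imwrite('pics/mk.png',cv2.resize(a['pixels'][210:370,290:450],None,fx=3.7,fy=3.7))
for n,bx in(('side3',(325,395,265,320)),('sidek',(325,395,265,320)),('topk',(410,445,190,245))):
    P=pts(load(n)); Q=P[bx[2]:bx[3],bx[0]:bx[1]].reshape(-1,3)
    L=(Q[:,1]+.2763)-(Q[:,0]-.4727)*.319
    Q=Q[(Q[:,2]>.105)&(Q[:,2]<.15)&(abs(L)<.02)]
    s=Q[Q[:,0]>.53]
    d=cv2.fitLine(s.astype(np.float32),cv2.DIST_HUBER,0,.002,.001).ravel()
    h=Q[Q[:,0]<.43]
    print(n,len(s),d[:3],'shaft z',np.median(s[:,2]),'xmax',np.sort(s[:,0])[-3:],'handle back z',np.median(h[:,2]) if len(h) else None,len(h))
E
```

```text
t 22.5667 p [ 0.4719 -0.2756  0.1184] yaw -162.26 turn 0.04 shift after turn [-0.0006 -0.0009  0.0874] now axes [-0.0006 -0.0009  0.0874] F [ 1.14 -0.02  0.22] w 0.149 j [-30.3  21.6 -17.5  50.9  -0.  -48. ]
side3 58 [ 0.94883215  0.31562355 -0.00996883] shaft z 0.13171918964222618 xmax [0.58483423 0.58525634 0.58568082] handle back z 0.13425010866067594 124
sidek 61 [ 0.9465888   0.32161143 -0.02314283] shaft z 0.1303324755221907 xmax [0.58716811 0.58762249 0.58845583] handle back z 0.13268148638651955 124
topk 86 [ 0.9506106   0.30963176 -0.02162523] shaft z 0.12995700672867744 xmax [0.58151937 0.58167246 0.5821876 ] handle back z None 0
```

View pics/mk.png

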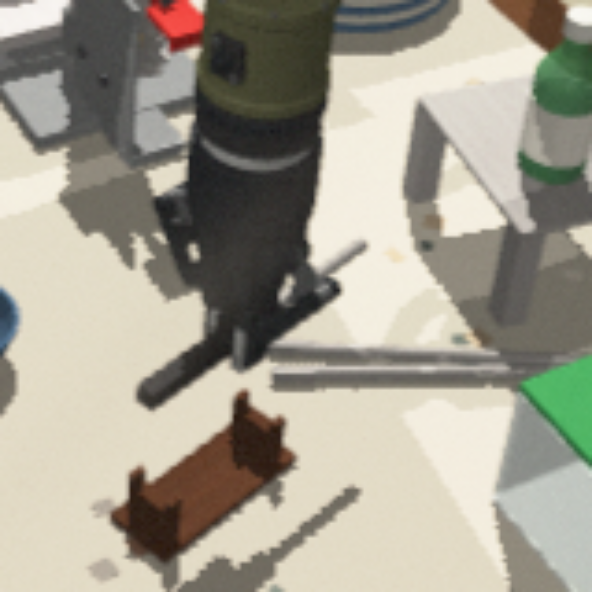

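The rod is over the rest, still nearly level (about 1°). Lowering it.

Request:
arm_command:
  steps:
    - [-0.0005,-0.001,0.015,0]
    - [0,0,0.015,0]
    - [0,0,0.015,0]
    - [0,0,0.012,0]
    - [0,0,0.008,0]
    - [0,0,0.005,0]
    - [0,0,0,0]
    - [0,0,0,0]
    - [0,0,0,0]
    - [0,0,0,0]

```text
time_s: 23.5
eef_pos: [0.4741, -0.2769, 0.0491]
orientation: [[-0.952, -0.305, 0.001], [-0.305, 0.952, -0.001], [-0.001, -0.001, -1.0]]
ft_force: [0.3, 0.3, -1.3]
width: 0.151
```

```bash
python3 -c "
from h import *
need(.4727,-.2763,.031,197.7)"; python3 f.py
```

```text
t 23.5 p [ 0.4741 -0.2769  0.0491] yaw -162.21 turn 0.09 shift after turn [0.0011 0.0009 0.0181] now axes [0.0011 0.001  0.0181] F [ 0.27  0.27 -1.3 ] w 0.151 j [-30.3  25.9 -22.7  41.4  -0.  -48.1]
23.5 [ 0.4741 -0.2769  0.0491] [ 0.27  0.27 -1.3 ] [-0.011 -0.    -0.041] [-1.000e-02 -4.621e+01  2.037e+01 -1.000e-02  1.000e-02  0.000e+00]
```

Request:
arm_command:
  steps:
    - [0.0008,0.0005,0.005,0]
    - [0,0,0.005,0]
    - [0,0,0.003,0]
    - [0,0,0.002,0]
    - [0,0,0,0]
    - [0,0,0,0]
    - [0,0,0,0]

```text
time_s: 24.08
eef_pos: [0.4726, -0.2763, 0.0333]
orientation: [[-0.952, -0.305, 0.0], [-0.305, 0.952, -0.0], [0.0, -0.0, -1.0]]
ft_force: [0.3, -0.1, -0.7]
width: 0.146
```

```bash
python3 -c "
from h import *
need(.4727,-.2763,.031,197.7)"; python3 f.py
```

```text
t 24.0833 p [ 0.4726 -0.2763  0.0333] yaw -162.21 turn 0.09 shift after turn [-0.0001 -0.0001  0.0023] now axes [-0.0001 -0.0001  0.0023] F [ 0.26 -0.08 -0.72] w 0.146 j [-30.3  26.9 -23.9  39.2  -0.  -48.1]
24.0833 [ 0.4726 -0.2763  0.0333] [ 0.26 -0.08 -0.72] [ 0.016 -0.006 -0.017] [-0.000e+00 -4.652e+01  1.969e+01  0.000e+00  1.000e-02 -0.000e+00]
```

Request:
arm_command:
  steps:
    - [0,0,0.001,0]
    - [0,0,0.001,0]
    - [0,0,0.0005,0]
    - [0,0,0,0]
    - [0,0,0,0]

```text
time_s: 24.5
eef_pos: [0.4725, -0.2763, 0.0308]
orientation: [[-0.952, -0.305, 0.0], [-0.305, 0.952, 0.0], [-0.0, 0.0, -1.0]]
ft_force: [-0.7, 1.0, -0.5]
width: 0.148
```

```bash
python3 f.py
```

```text
24.5 [ 0.4725 -0.2763  0.0308] [-0.68  1.01 -0.54] [ 0.002 -0.042 -0.012] [ 0.000e+00 -4.669e+01  1.968e+01 -1.000e-02  1.000e-02 -0.000e+00]
```

Request:
arm_command:
  steps:
    - [0,0,0.0005,0]
    - [0,0,0,0]
    - [0,0,0,0]
    - [0,0,0,0]
    - [0,0,0,0]
    - [0,0,0,0]
    - [0,0,0,0]
    - [0,0,0,0]
  claw: 1

```text
time_s: 25.17
eef_pos: [0.4725, -0.2763, 0.0303]
orientation: [[-0.952, -0.305, 0.0], [-0.305, 0.952, -0.0], [-0.0, -0.0, -1.0]]
ft_force: [-0.5, 0.2, -0.1]
width: 0.999
```

Request:
arm_command:
  steps:
    - [0,0,-0.01,0]
    - [0,0,-0.02,0]
    - [0,0,-0.03,0]
    - [0,0,-0.03,0]
    - [0,0,-0.03,0]
    - [0,0,-0.03,0]
    - [0,0,0,0]
    - [0.03,0,0,0]
    - [0.04,0,0,0]
    - [0.04,0,0,0]
    - [0.03,0,0,0]
    - [0,0,0,0]

```text
time_s: 26.17
eef_pos: [0.3339, -0.3188, 0.1804]
orientation: [[-0.954, -0.301, -0.004], [-0.301, 0.954, 0.001], [0.003, 0.002, -1.0]]
ft_force: [-0.1, 0.0, -0.0]
width: 1.001
```

```bash
python3 - <<'E'
from h import *
need(.4727,-.2763,.031,197.7)
a=grab('side','sidel'); b=grab('top','topl')
cv2.imwrite('pics/ml.png',np.hstack([cv2.resize(a['pixels'][130:370,230:430],None,fx=1.9,fy=1.9),cv2.resize(b['pixels'][130:370,160:360],None,fx=1.9,fy=1.9)]))
for n,im,bx in(('side0',load('side0'),(318,395,300,362)),('side',a,(318,395,300,362)),('top',b,(405,445,195,285))):
    P=pts(im)[bx[2]:bx[3],bx[0]:bx[1]].reshape(-1,3); P=P[(P[:,2]>.036)&(P[:,2]<.055)]
    if len(P)<5: continue
    d=cv2.fitLine(P[:,:2].astype(np.float32),cv2.DIST_HUBER,0,.002,.001).ravel(); s=(P[:,:2]-d[2:])@d[:2]
    print(n,len(P),np.degrees(np.arctan2(d[1],d[0])),d[2:]+s.min()*d[:2],d[2:]+s.max()*d[:2],np.median(P[:,2]))
P=pts(b).reshape(-1,3); q=P[(P[:,0]>.54)&(P[:,0]<.63)&(P[:,1]>.17)&(P[:,1]<.33)&(P[:,2]<.148)]; print('tray',np.median(q[:,2]))
E
```

```text
t 26.1667 p [ 0.3339 -0.3188  0.1804] yaw -162.48 turn -0.18 shift after turn [-0.1452 -0.0017  0.1494] now axes [-0.1457 -0.0015  0.1489] F [-0.08  0.04 -0.  ] w 1.001 j [-43.6  11.  -22.7  56.4  -0.1 -61.1]
side0 477 18.02987 [ 0.39571486 -0.30403547] [ 0.59043757 -0.24065397] 0.04401355897200063
side 475 17.52378 [ 0.39487903 -0.30189409] [ 0.58562275 -0.24166578] 0.043835971643065644
top 422 17.880617 [ 0.39362191 -0.29923368] [ 0.58363042 -0.23793358] 0.04343434580095323
tray 0.03299783634703926
```

View pics/ml.png

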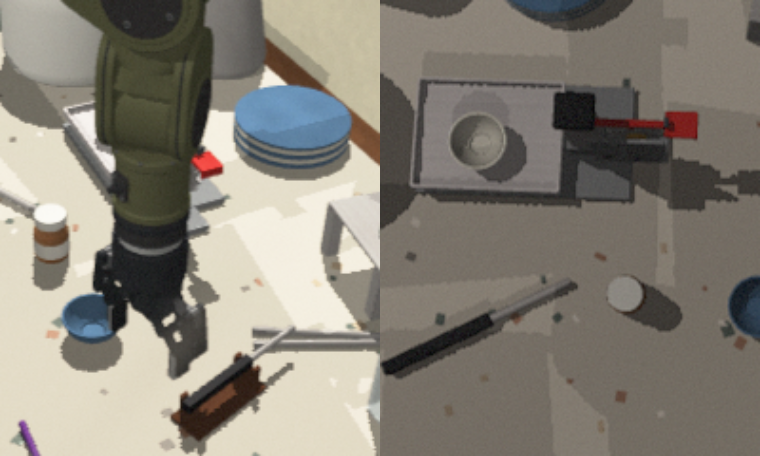

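The rod is back on its rest as it lay before (crop (220,385)). The tray is fully down, its bowl upright at (478,138), and the hand is clear. I'll let the arm settle, then hand in.

Request:
arm_command:
  steps:
    - [0,0,0,0]
    - [0,0,0,0]
    - [0,0,0,0]
    - [0,0,0,0]
    - [0,0,0,0]
    - [0,0,0,0]

```text
time_s: 26.77
eef_pos: [0.3396, -0.3188, 0.1802]
orientation: [[-0.952, -0.306, -0.0], [-0.306, 0.952, 0.0], [0.0, 0.0, -1.0]]
ft_force: [0.7, -0.4, -0.2]
width: 1.0
```

```bash
python3 -c "
from h import *
need(.4727,-.2763,.031,197.7); print(bot.finish_job())"
```

```text
t 26.7667 p [ 0.3396 -0.3188  0.1802] yaw -162.16 turn 0.14 shift after turn [-0.1397  0.      0.1492] now axes [-0.1397 -0.0003  0.1492] F [ 0.7  -0.39 -0.21] w 1.0 j [-43.2  11.3 -22.4  56.3   0.  -61. ]
the job is handed in; nothing more can be done
None
```

I did the whole job and handed it in at 26.8 s. I took the rod from its rest, slid it under the red finger, and lifted the pawl until the tray sank. I held the pawl off until the tray stopped, then drew the rod out and laid it back on the rest.

- **Finger and force:** the underside of the finger turned out to be at about 142 mm. Lifting took about 2 to 4.5 N by my readings, well under the 8 N limit. The force figures are taken at the end of each move, so a short peak between readings would not show.
- **Tray:** the last check put its floor at 33 mm, about 102 mm below where it started. That clears the 100 mm requirement, but the camera calibration is only good to about 2 mm. It was the same a second apart while I held it, and still so after the rod was out. One patch in the side view read the floor at 18 to 20 mm. I put that down to the patch no longer sitting on the tray floor once it had dropped.
- **Bowl:** it stands upright on the tray in the last pictures. I judged this by eye and did not measure its tilt.
- **Rod:** it lies within about 5 mm and 1° of where it started on the rest, at the same height, with the hand open and clear.
- **Other things on the counter:** in the last pictures they look unmoved, but I did not measure their positions.

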